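Rock-test the lids and set the warped one aside

TASK

One of the three white lids on the grey drying slab came out of the steriliser warped; it looks like the others but rocks on the slab when an end is pressed. Find it by pressing lightly on the lids' ends, never hard; rock it with the fingertips, first its end nearer the robot down to the slab and then its far end, and then lay it gently by its handle lengthwise in the middle of the aluminium tray, right side up and fully down on its floor. Leave the two flat lids and everything else where they are.

Things in the scene. Friction and masses are not known exactly. Their poses are not given: they have to be found in the camera images.
- slab: flat grey drying slab, fixed, 190 mm (x) x 340 mm (y) x 12 mm thick, rigid; origin at the centre of its underside on the shelf, its top is 12 mm above the shelf. The bowed lid lies level on it, as high as the others, on the middle 40 mm of its length, its ends 5 mm clear; 1 to 1.5 N on an end tips it by about 0.11 rad until that end touches; let go, it falls back level. Over 20 N on the end of a lid is too hard
- lid_a: one of three outwardly identical oblong white plastic lids side by side on the slab: 130 mm long (own x), 76 mm wide (own y), body 16 mm thick; bar handle on top in the middle, 56 mm long along x, 14 mm wide, its top 42 mm above the underside; 0.12 to 0.2 kg. Origin: centre of the underside, z up, x roughly away from the robot (within 0.4 rad). Two lids have a flat rim, one a bowed rim (see slab)
- lid_a_near (a point): point on the top face of lid_a, 54 mm from its centre towards the robot, on its long centre line: the place to press that end; 16 mm above the lid's underside (the top of the end sinks about 3.5 mm there if the lid rocks)
- lid_a_far (a point): point on the top face of lid_a, 54 mm from its centre away from the robot, on its long centre line: the place to press that end; 16 mm above the lid's underside (the top of the end sinks about 3.5 mm there if the lid rocks)
- lid_b: one of three outwardly identical oblong white plastic lids side by side on the slab: 130 mm long (own x), 76 mm wide (own y), body 16 mm thick; bar handle on top in the middle, 56 mm long along x, 14 mm wide, its top 42 mm above the underside; 0.12 to 0.2 kg. Origin: centre of the underside, z up, x roughly away from the robot (within 0.4 rad). Two lids have a flat rim, one a bowed rim (see slab)
- lid_b_near (a point): point on the top face of lid_b, 54 mm from its centre towards the robot, on its long centre line: the place to press that end; 16 mm above the lid's underside (the top of the end sinks about 3.5 mm there if the lid rocks)
- lid_b_far (a point): point on the top face of lid_b, 54 mm from its centre away from the robot, on its long centre line: the place to press that end; 16 mm above the lid's underside (the top of the end sinks about 3.5 mm there if the lid rocks)
- lid_c: one of three outwardly identical oblong white plastic lids side by side on the slab: 130 mm long (own x), 76 mm wide (own y), body 16 mm thick; bar handle on top in the middle, 56 mm long along x, 14 mm wide, its top 42 mm above the underside; 0.12 to 0.2 kg. Origin: centre of the underside, z up, x roughly away from the robot (within 0.4 rad). Two lids have a flat rim, one a bowed rim (see slab)
- lid_c_near (a point): point on the top face of lid_c, 54 mm from its centre towards the robot, on its long centre line: the place to press that end; 16 mm above the lid's underside (the top of the end sinks about 3.5 mm there if the lid rocks)
- lid_c_far (a point): point on the top face of lid_c, 54 mm from its centre away from the robot, on its long centre line: the place to press that end; 16 mm above the lid's underside (the top of the end sinks about 3.5 mm there if the lid rocks)
- tray: shallow open aluminium tray, fixed and empty, 170 mm (own x) x 120 mm (own y) outside, 22 mm high, walls and floor 4 mm thick; two ribs 3 mm high and 6 mm wide cross the floor along y, 59 mm either side of the centre. Laid lengthwise and centred within 10 mm, the bowed lid lies on the floor with its ends clear over the ribs; a flat lid would perch on the ribs. Origin at the centre of its underside on the shelf
- scoop: bystander: small pink measuring scoop, bowl 38 mm wide, 28 mm high, thin handle; loose
- collar: bystander: white bottle collar ring, 52 mm wide, 16 mm high; loose
- cap: bystander: grey domed bottle cap, 48 mm wide, 48 mm high; loose
- bottle_1: bystander: amber bottle, 62 mm wide, 125 mm high, on the round drying stand; loose
- bottle_2: bystander: second amber bottle, same size, on the drying stand; loose
- cup: bystander: stainless sippy cup, 70 mm wide, 85 mm high, with a handle, on the drying stand; loose

How it is judged (in metres and radians):
On the way, in this order (a step that is already met when the one before it is completed fails the run):
1. the near end of the warped lid is pressed down to the slab (((z of lid_a_near in the frame of slab below 0.0255 m and z of lid_a_far in the frame of slab between 0.03 and 0.045 m and angle between lid_a's own z axis and vertical above 0.05 rad and contact force between the fingers and lid_a above 0.2 N) or (z of lid_b_near in the frame of slab below 0.0255 m and z of lid_b_far in the frame of slab between 0.03 and 0.045 m and angle between lid_b's own z axis and vertical above 0.05 rad and contact force between the fingers and lid_b above 0.2 N) or (z of lid_c_near in the frame of slab below 0.0255 m and z of lid_c_far in the frame of slab between 0.03 and 0.045 m and angle between lid_c's own z axis and vertical above 0.05 rad and contact force between the fingers and lid_c above 0.2 N))), for 0.2 s.
2. then its far end is pressed down to the slab (((z of lid_a_far in the frame of slab below 0.0255 m and z of lid_a_near in the frame of slab between 0.03 and 0.045 m and angle between lid_a's own z axis and vertical above 0.05 rad and contact force between the fingers and lid_a above 0.2 N) or (z of lid_b_far in the frame of slab below 0.0255 m and z of lid_b_near in the frame of slab between 0.03 and 0.045 m and angle between lid_b's own z axis and vertical above 0.05 rad and contact force between the fingers and lid_b above 0.2 N) or (z of lid_c_far in the frame of slab below 0.0255 m and z of lid_c_near in the frame of slab between 0.03 and 0.045 m and angle between lid_c's own z axis and vertical above 0.05 rad and contact force between the fingers and lid_c above 0.2 N))), for 0.2 s.
At the end, for the whole second after the job is handed in: the warped lid lies flat (within 0.04 rad), right side up and at rest on the tray's floor (not perched on its ribs), its centre within 20 mm of the tray's centre along each of the tray's sides; the two flat lids lie level on the slab within 15 mm of where they were (((z of lid_a in the frame of tray between 0.002 and 0.0055 m and x of lid_a in the frame of tray between -0.02 and 0.02 m and y of lid_a in the frame of tray between -0.02 and 0.02 m and angle between each of lid_a, lid_b, lid_c's own z axis and vertical below 0.04 rad and linear speed of lid_a below 0.02 m/s and distance of each of lid_b, lid_c from where it was at the start of the episode below 0.015 m) or (z of lid_b in the frame of tray between 0.002 and 0.0055 m and x of lid_b in the frame of tray between -0.02 and 0.02 m and y of lid_b in the frame of tray between -0.02 and 0.02 m and angle between each of lid_b, lid_a, lid_c's own z axis and vertical below 0.04 rad and linear speed of lid_b below 0.02 m/s and distance of each of lid_a, lid_c from where it was at the start of the episode below 0.015 m) or (z of lid_c in the frame of tray between 0.002 and 0.0055 m and x of lid_c in the frame of tray between -0.02 and 0.02 m and y of lid_c in the frame of tray between -0.02 and 0.02 m and angle between each of lid_c, lid_a, lid_b's own z axis and vertical below 0.04 rad and linear speed of lid_c below 0.02 m/s and distance of each of lid_a, lid_b from where it was at the start of the episode below 0.015 m))); the robot touches nothing.
It fails at once if an end of a lid is pressed on the slab with more than 20 N ((contact force between lid_a and slab above 20 N and horizontal distance between the grasp point and lid_a above 0.03 m) or (contact force between lid_b and slab above 20 N and horizontal distance between the grasp point and lid_b above 0.03 m) or (contact force between lid_c and slab above 20 N and horizontal distance between the grasp point and lid_c above 0.03 m)).
It fails at once if a lid is dropped or pressed on the tray with more than 40 N (contact force between any of lid_a, lid_b, lid_c and tray above 40 N).
It fails at once if a bystander is shifted by more than 20 mm (distance of any of scoop, collar, cap, bottle_1, bottle_2, cup from where it was at the start of the episode above 0.02 m).
It also fails if it takes over 58 s, if anything falls off the work surface, if the arm or the gripper's body presses on something with over 40 N, if the wrist force passes 120 N, or if a joint passes its speed limit or range.

ROBOT

A 6-joint arm with a two-finger parallel gripper is mounted at the origin on the work surface. World frame = base frame: x ahead of the robot, y to its left, z up, the work surface at z = 0. Lengths are in mm, angles in rad, forces in N, time in s.
With the tool pointing down it reaches from about 400 to 925 mm from the base axis. Payload 12.5 kg.
Tool frame: the origin (TCP) lies between the finger pads; the fingertips stand 11 mm ahead of it and the grasp point (between the pads) lies 8 mm behind it (env.tip_extent is the distance from the TCP to the fingertips, in mm); x points along the fingers, z is the direction in which the jaws open and shut, and the axes are right-handed (so a half turn about x gives the same grasp; the last joint's range is limited). The gripper opens to 95 mm and grips with 3 to 60 N. Pads are 20 mm wide; open, the fingers measure 119 mm over their backs; the gripper's body (75 mm by 180 mm) begins 59 mm behind the grasp point.
Start: joints at [-1.396, 0.491, 1.559, -0, 1.092, -0.106], TCP at [173.226, -600.534, 198.361] pointing down, gripper open.
Joint ranges: [-3.1, 3.1], [-0.84, 2.19], [0.05, 2.79], [-1.13, 4.28], [0.06, 2.93], [-2.69, 2.69]. Speed limits (rad/s): [2.22, 2.22, 2.79, 3.14, 3.14, 3.14].

INTERFACE

Orientations are given as [roll, pitch, yaw] about the fixed x, y, z axes, in that order (R = Rz(yaw) Ry(pitch) Rx(roll)).
In Python, from cell import status, imaging, env gives the robot as it stands. The module is installed in compiled form; this text tells all that it offers.
- The arm moves only by the tool apply_moves, never from a script. Its argument "increments" is a list of rows, each a list of 5 numbers: the closure, from 0 (fully open) to 1 (shut), then the shift along the tool's x, y, z in mm, then the turn about the tool's x in degrees. A call has 1 to 10 rows; each row shifts and turns the commanded pose from where the row before left it, along the tool's axes as they then stand; what a row does not reach is not made up. A row lasts 1/10 s, in which the tool goes at most 50 mm and 8.59 degrees, less where a joint would pass 70% of its speed; a pose out of reach is approached as far as the arm can. A call with a gripper value outside its range is refused whole. The fingers move at their own pace and stop on an object; the grip force is fixed at half the most. Time passes only in rows, so rows that do not move let the fingers close. It gives the time, the measured TCP pose, the force and the opening at its end, in the units of the state.
- status.state(): the state, without advancing time (a new reading comes with each control period).
- imaging.read_camera(name): name is "scene" or "top" or "wrist"; returns a dict with "pixels" (400x640x3 uint8, red, green, blue), "fovy" (degrees; the focal length in pixels is half the picture's height over the tangent of half this angle, whatever the lens; pixels are square), "cx", "cy" (the principal point, pixels), "distortion" ([k1, k2, p1, p2, k3] as OpenCV has them; the pictures are not rectified), "R" (3x3) and "t" (3): a world point X has camera coordinates R X + t. Camera axes: x right, y down, z forward; pixel columns grow to the right and rows downward; lengths in mm; the calibration is good to about 2 mm. A picture is of the moment at which its call begins. There is no depth.
- env.job_done(): hands the job in, once; it reports no verdict.
The state is a dict: "t": time; "joints": joint angles; "qvel": joint speeds; "tau": joint torques, N m; "eef_pos": TCP position; "tcp_rot": TCP orientation; "ft_force": force on the tool from outside, world axes, zero at the start; "moment": the same for the moment, N m; "opening": opening from 0.0 (shut) to 1.0 (fully open).
Only numpy, scipy, OpenCV 4.12 (cv2) and the standard library are available. Lean on these libraries where they do the work, as an engineer would, in place of code of your own. Each camera call takes 0.05 s, during which the arm holds its last target. There are 200 camera calls.

## Working session

There is one attempt and no reset: what is moved stays moved. The work goes in short steps, Python scripts to look and compute and a tool call to move; the robot and the scene stay as the last step left them, time stands still between calls to the robot, and variables do not carry over. Pictures are saved under pics/ and viewed, about 8 in all and at most 12, crops included, and the job is handed in when it is done.

Besides the shell and the picture viewer there is one more tool, called after "Emit:" as name([rows], argument=value, ...), one row to a line, values as JSON. apply_moves: Moves the arm, as the interface text tells. Its arguments: {"type":"object","properties":{"increments":{"type":"array"}},"required":["increments"]}

```bash
mkdir -p pics; cat > h.py <<'E'
import numpy as np, cv2
from cell import status, imaging, env
def cam(n):
    c=imaging.read_camera(n); f=200/np.tan(np.radians(c["fovy"])/2)
    c["K"]=np.array([[f,0,c["cx"]],[0,f,c["cy"]],[0,0,1]]); c["D"]=np.array(c["distortion"],float)
    c["R"]=np.array(c["R"]);c["t"]=np.array(c["t"]); return c
def toworld(c,uv,z):
    p=cv2.undistortPoints(np.array(uv,float).reshape(-1,1,2),c["K"],c["D"]).reshape(-1,2)
    d=np.c_[p,np.ones(len(p))]@c["R"]; o=-c["R"].T@c["t"]
    z=np.broadcast_to(z,len(p))
    return o+d*((z-o[2])/d[:,2])[:,None]
def topix(c,X):
    return cv2.projectPoints(np.array(X,float).reshape(-1,1,3),cv2.Rodrigues(c["R"])[0],c["t"],c["K"],c["D"])[0].reshape(-1,2)
def save(c,name): cv2.imwrite("pics/"+name,c["pixels"][:,:,::-1])
E
python3 - <<'E'
from h import *
import pickle
for n in("top","scene"):
    c=cam(n); save(c,n+"0.png"); pickle.dump(c,open(n+".pkl","wb")); print(n,-c["R"].T@c["t"])
print(status.state())
E
```

```text
top [ 496.68927672   88.3281855  1633.36769864]
scene [1533.28428503   59.78498325  737.96037262]
{'t': 0.1, 'joints': array([-1.39561079e+00,  4.91494556e-01,  1.55939416e+00, -3.94800127e-05,
        1.09171533e+00, -1.05637041e-01]), 'qvel': array([ 5.28652420e-04, -2.48255837e-03, -1.69104152e-03,  9.11946138e-05,
       -1.96658832e-03, -3.13353492e-04]), 'tau': array([ 3.94628034e-03, -6.13620400e+01, -2.58606327e+01,  6.93935738e-02,
        4.70166549e-02, -4.85295482e-05]), 'eef_pos': array([ 173.16420964, -600.28335754,  197.82118668]), 'tcp_rot': array([3.07056418, 1.56978433, 1.78060865]), 'ft_force': array([-0.10819121,  0.24495566,  0.24747602]), 'moment': array([-0.01304969,  0.02944534, -0.03012741]), 'opening': 1.0006362452756028}
```

View pics/top0.png

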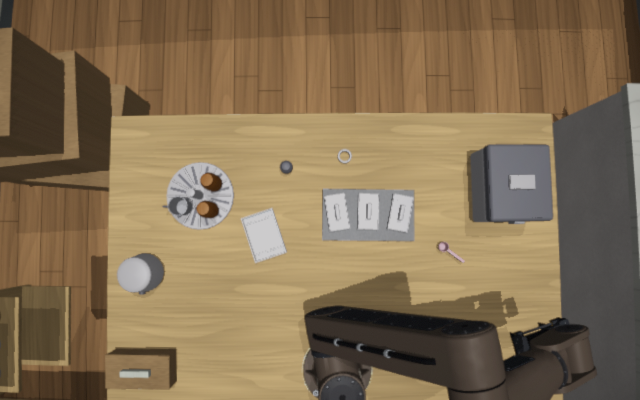

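View pics/scene0.png

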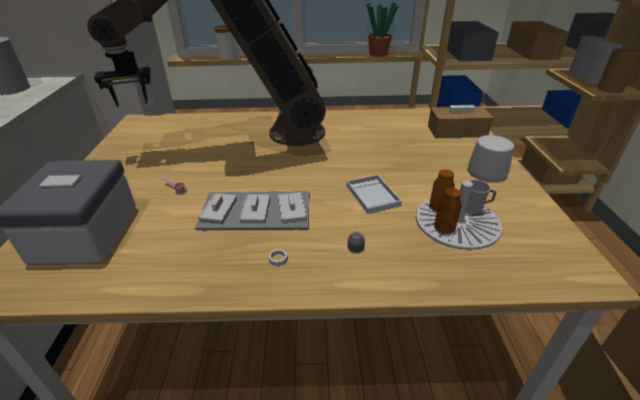

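The top view shows three lids on the slab around (338,212), (368,211) and (401,213), with the tray at (264,235). The bystanders are clear of the path. Next I'll enlarge crops of the lids and tray.

```bash
python3 - <<'E'
from h import *
import pickle
c=pickle.load(open("top.pkl","rb")); im=c["pixels"][:,:,::-1]
a=cv2.resize(im[183:247,318:418],None,fx=8,fy=8,interpolation=cv2.INTER_CUBIC)
cv2.imwrite("pics/crop1.png",a)
def rects(mask,z,amin):
    n,l,s,_=cv2.connectedComponentsWithStats(mask.astype(np.uint8))
    for i in range(1,n):
        if s[i,4]<amin: continue
        ys,xs=np.where(l==i)
        W=toworld(c,np.c_[xs,ys],z)[:,:2]
        r=cv2.minAreaRect(W.astype(np.float32)); print(z,s[i],np.round(r[0],1),np.round(r[1],1),round(r[2],1), W.mean(0).round(1))
hsv=cv2.cvtColor(im,cv2.COLOR_BGR2HSV)
m=np.zeros(im.shape[:2],bool); m[183:247,318:418]=True
rects((hsv[...,2]>175)&(hsv[...,1]<40)&m,28,100)
m[:]=0;m[200:270,232:298]=True
rects((hsv[...,1]<60)&m,22,200)
m[:]=0;m[183:247,318:418]=True
rects((hsv[...,1]<60)&m,12,200)
E
```

```text
28 [324 193  26  38 689] [574.9  -6. ] [130.3  74.3] 8.6 [574.8  -6.7]
28 [358 193  21  37 677] [ 576.5 -120.6] [ 73.2 131.2] 88.8 [ 576.7 -121.7]
28 [388 194  25  38 651] [ 569.6 -239. ] [ 74.3 130.2] 78.3 [ 569.7 -238.3]
22 [ 241  208   46   55 1627] [493.1 261.4] [173.7 123.9] 17.9 [493.  261.6]
12 [ 322  188   93   53 4754] [ 566.1 -122.8] [339.4 191.2] 89.3 [ 563.8 -121.5]
```

View pics/crop1.png

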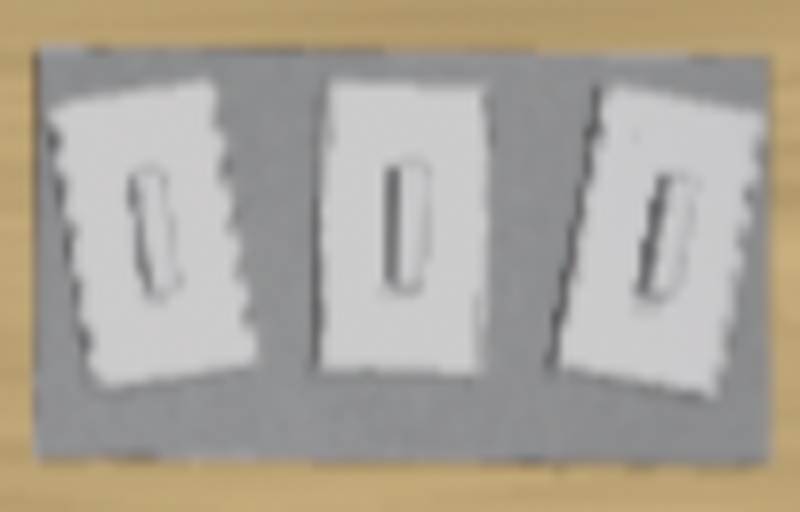

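The crop shows the lids clearly. Left is about (575,-6) at +8.6°, middle (576.5,-120.6) at -1.2°, right (569.6,-239) at -11.7°. The tray is at (493,261), +17.9°. Next I'll write a planner for the moves.

```bash
cat >> h.py <<'E'
from scipy.spatial.transform import Rotation as Ro
LID={'L':(574.9,-6.0,8.6),'M':(576.5,-120.6,-1.2),'R':(569.6,-239.0,-11.7)}; TRAY=(493.1,261.4,17.9)
def pt(b,d):
    a=np.radians(b[2]); return b[0]+d*np.cos(a), b[1]+d*np.sin(a)
def plan(x,y,z,ang):
    "turn about tool x first (deg), then shift in the turned tool axes; ang = world heading of tool y, mod 180"
    s=status.state(); R=Ro.from_euler('xyz',s['tcp_rot']).as_matrix()
    h=np.degrees(np.arctan2(R[1,1],R[0,1])); dh=(ang-h+90)%180-90
    turn=-dh; R2=R@Ro.from_euler('x',turn,degrees=True).as_matrix()
    d=R2.T@(np.array([x,y,z])-s['eef_pos'])
    print('at',s['eef_pos'].round(1),'t',s['t'],'F',np.round(s['ft_force'],2),'head',h.round(1),'j6',s['joints'][5].round(2),'TURN',turn.round(2),'SHIFT',d.round(1))
E
python3 - <<'E'
from h import *
plan(*pt(LID['R'],-55),60,-11.7)
E
```

```text
at [ 173.2 -600.3  197.8] t 0.1 F [-0.11  0.24  0.25] head 16.1 j6 -0.11 TURN 27.79 SHIFT [ 138.1  260.  -434. ]
```

Emit:
apply_moves([
  [1,0,0,0,7],
  [1,0,0,0,7],
  [1,0,0,0,7],
  [1,0,0,0,6.8],
  [1,0,22,-37,0],
  [1,0,22,-37,0],
  [1,0,22,-37,0],
  [1,0,22,-37,0],
  [1,0,22,-37,0],
  [1,0,22,-37,0],
])

```text
t: 1.1
eef_pos: [348.4, -408.4, 198.2]
tcp_rot: [-2.22, 1.57, 2.288]
ft_force: [0.2, -0.9, -0.1]
opening: 0.219
```

Emit:
apply_moves([
  [1,0,22,-37,0],
  [1,0,22,-37,0],
  [1,0,22,-37,0],
  [1,0,22,-37,0],
  [1,10,22,-37,0],
  [1,30,0,0,0],
  [1,30,0,0,0],
  [1,25,0,0,0],
  [1,15,0,0,0],
  [1,0,0,0,0],
])

```text
t: 2.1
eef_pos: [491.9, -250.5, 86.3]
tcp_rot: [-1.936, 1.567, 2.572]
ft_force: [-0.3, -0.5, 0.2]
opening: 0.005
```

```bash
python3 - <<'E'
from h import *
c=cam("wrist"); save(c,"w1.png")
plan(*pt(LID['R'],-55),44,-11.7)
E
```

```text
at [ 492.4 -250.9   87.6] t 2.15 F [-0.45  0.78  0.4 ] head -11.7 j6 1.18 TURN -0.01 SHIFT [ 43.6  18.2 -27.3]
```

View pics/w1.png

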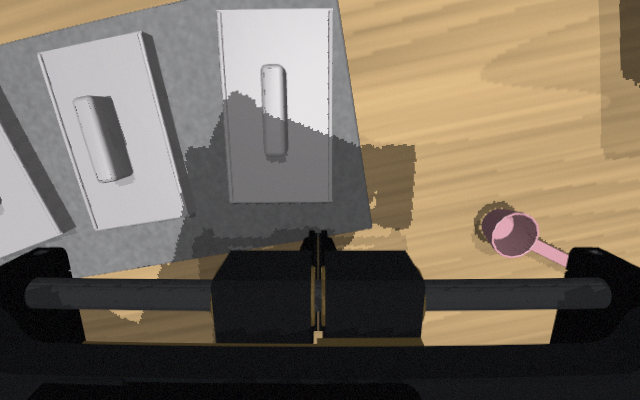

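The wrist view shows the right-hand lid's corners at (219,10), (332,9), (332,202) and (230,202). The scoop is clear at (515,235). I'll check the lid poses with this camera and plan the next move.

```bash
python3 - <<'E'
from h import *
c=cam("wrist")
for q in ([(219,10),(332,9),(332,202),(230,202)],[(38,53),(146,32),(187,212),(97,229)]):
    W=toworld(c,q,28)[:,:2]; r=cv2.minAreaRect(W.astype(np.float32)); print(W.mean(0).round(1),[np.round(v,1) for v in r])
plan(*pt(LID['R'],-55),44,-11.7)
E
```

```text
[ 568.6 -239.2] [array([ 568.7, -239.4]), array([ 76.3, 131. ]), np.float64(78.3)]
[ 576.1 -121.1] [array([ 575.3, -120.8]), array([ 79. , 130.2]), np.float64(86.6)]
at [ 492.9 -251.2   88.5] t 2.2 F [ 0.11 -0.93  0.52] head -11.7 j6 1.18 TURN -0.01 SHIFT [ 44.5  17.6 -27.5]
```

Emit:
apply_moves([
  [1,0,9,-14,0],
  [1,0,8.7,-13.5,0],
  [1,15,0,0,0],
  [1,15,0,0,0],
  [1,10,0,0,0],
  [1,4,0,0,0],
  [1,1,0,0,0],
  [1,0,0,0,0],
  [1,0,0,0,0],
  [1,0,0,0,0],
])

```text
t: 3.2
eef_pos: [515.9, -228.0, 43.8]
tcp_rot: [1.174, 1.57, -0.602]
ft_force: [-0.3, -0.5, 0.0]
opening: 0.005
```

Emit:
apply_moves([
  [1,1,0,0,0],
  [1,1,0,0,0],
  [1,1,0,0,0],
  [1,0.5,0,0,0],
  [1,0,0,0,0],
  [1,0,0,0,0],
])

```text
t: 3.8
eef_pos: [515.7, -227.8, 39.8]
tcp_rot: [0.089, 1.571, -1.686]
ft_force: [0.1, 0.6, -0.1]
opening: 0.002
```

Emit:
apply_moves([
  [1,0.5,0,0,0],
  [1,0.5,0,0,0],
  [1,0.2,0,0,0],
  [1,0,0,0,0],
])

```text
t: 4.2
eef_pos: [515.7, -227.8, 38.6]
tcp_rot: [-0.607, 1.571, -2.382]
ft_force: [-0.1, -0.1, -0.6]
opening: 0.005
```

Emit:
apply_moves([
  [1,0.3,0,0,0],
  [1,0,0,0,0],
  [1,0,0,0,0],
])

```text
t: 4.5
eef_pos: [515.7, -227.8, 38.3]
tcp_rot: [0.296, 1.571, -1.479]
ft_force: [0.4, 0.1, -0.4]
opening: 0.006
```

Emit:
apply_moves([
  [1,0.3,0,0,0],
  [1,0.2,0,0,0],
  [1,0,0,0,0],
])

```text
t: 4.8
eef_pos: [515.7, -227.8, 37.8]
tcp_rot: [-0.696, 1.571, -2.471]
ft_force: [0.8, 0.4, -0.2]
opening: 0.007
```

Emit:
apply_moves([
  [1,0.3,0,0,0],
  [1,0.2,0,0,0],
  [1,0,0,0,0],
])

```text
t: 5.1
eef_pos: [515.7, -227.8, 37.3]
tcp_rot: [-0.273, 1.571, -2.048]
ft_force: [0.6, -0.1, -0.5]
opening: 0.004
```

Emit:
apply_moves([
  [1,0.4,0,0,0],
  [1,0.3,0,0,0],
  [1,0,0,0,0],
])

```text
t: 5.4
eef_pos: [515.7, -227.8, 36.6]
tcp_rot: [-0.336, 1.571, -2.111]
ft_force: [-0.1, 0.1, -0.8]
opening: 0.003
```

Emit:
apply_moves([
  [1,0.3,0,0,0],
  [1,0.2,0,0,0],
  [1,0,0,0,0],
])

```text
t: 5.7
eef_pos: [515.7, -227.8, 36.1]
tcp_rot: [-0.085, 1.571, -1.86]
ft_force: [0.5, 0.1, -0.1]
opening: 0.004
```

```bash
python3 - <<'E'
from h import *
c=cam("wrist"); save(c,"w2.png")
print(env.tip_extent,status.state()['ft_force'])
E
```

```text
11.0 [ 0.64013355 -0.4418439   0.68309904]
```

View pics/w2.png

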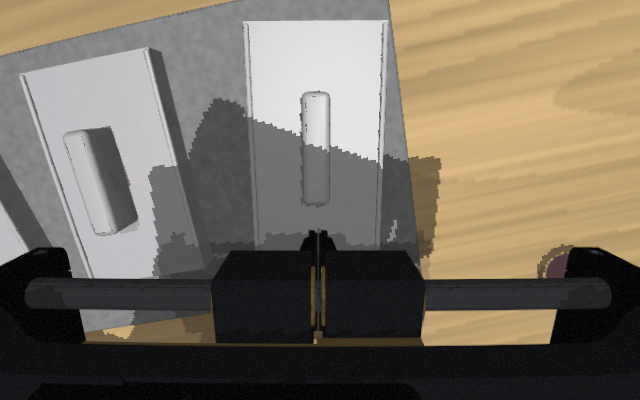

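The wrist view puts the lid's far corners at (245,22) and (387,20); the fingertips are hidden. I'll compare those pixels with the projections for a level and a tilted lid.

```bash
python3 - <<'E'
from h import *
c=cam("wrist")
x,y,a=569.1,-239.2,np.radians(-11.7); u=np.array([np.cos(a),np.sin(a)]);v=np.array([-u[1],u[0]])
def P(dx,dy,h,tilt):
    # tilt about line dx=-20,h=0 ; near end down
    X=dx+20; xx=X*np.cos(tilt)-h*np.sin(tilt)-20; zz=X*np.sin(tilt)+h*np.cos(tilt)
    p=np.array([x,y])+xx*u+dy*v; return [*p,12+zz]
for t in (0,.06,.11): print(t,topix(c,[P(65,38,16,t),P(65,-38,16,t),P(28,0,42,t),P(-28,0,42,t)]).round(0).tolist())
E
```

```text
0 [[244.0, 19.0], [389.0, 19.0], [317.0, 89.0], [317.0, 203.0]]
0.06 [[242.0, 19.0], [391.0, 19.0], [317.0, 94.0], [317.0, 208.0]]
0.11 [[241.0, 19.0], [393.0, 19.0], [317.0, 99.0], [317.0, 211.0]]
```

Emit:
apply_moves([
  [1,0.3,0,0,0],
  [1,0.2,0,0,0],
  [1,0,0,0,0],
])

```text
t: 6.1
eef_pos: [515.7, -227.8, 35.6]
tcp_rot: [-0.535, 1.571, -2.31]
ft_force: [0.0, -0.6, 0.3]
opening: 0.005
```

Emit:
apply_moves([
  [1,0.2,0,0,0],
  [1,0.2,0,0,0],
  [1,0,0,0,0],
])

```text
t: 6.4
eef_pos: [515.7, -227.8, 35.2]
tcp_rot: [-0.66, 1.571, -2.436]
ft_force: [-0.5, -1.3, 0.2]
opening: 0.001
```

Emit:
apply_moves([
  [1,0.2,0,0,0],
  [1,0.1,0,0,0],
  [1,0,0,0,0],
])

```text
t: 6.7
eef_pos: [515.7, -227.8, 34.9]
tcp_rot: [0.437, 1.571, -1.338]
ft_force: [0.6, 0.4, -0.3]
opening: 0.004
```

Emit:
apply_moves([
  [1,0.2,0,0,0],
  [1,0.2,0,0,0],
  [1,0,0,0,0],
])

```text
t: 7.0
eef_pos: [515.7, -227.8, 34.5]
tcp_rot: [-0.069, 1.571, -1.844]
ft_force: [0.0, -0.2, 1.1]
opening: 0.004
```

Emit:
apply_moves([
  [1,0.2,0,0,0],
  [1,0.1,0,0,0],
  [1,0,0,0,0],
])

```text
t: 7.3
eef_pos: [515.7, -227.8, 34.2]
tcp_rot: [0.106, 1.571, -1.669]
ft_force: [-0.6, -0.6, -0.0]
opening: 0.005
```

Emit:
apply_moves([
  [1,0.2,0,0,0],
  [1,0.1,0,0,0],
  [1,0,0,0,0],
])

```text
t: 7.6
eef_pos: [515.7, -227.8, 33.9]
tcp_rot: [0.532, 1.571, -1.243]
ft_force: [-0.2, -0.8, 0.6]
opening: 0.005
```

```bash
python3 - <<'E'
from h import *
c=cam("wrist"); save(c,"w3.png"); s=cam("scene")
a=cv2.resize(s["pixels"][180:240,190:320,::-1],None,fx=6,fy=6,interpolation=cv2.INTER_CUBIC)
cv2.imwrite("pics/s3.png",a); print(status.state()['ft_force'],status.state()['eef_pos'])
E
```

```text
[0.62662008 0.99982196 0.18522336] [ 515.70596539 -227.8077757    33.92650782]
```

View pics/s3.png

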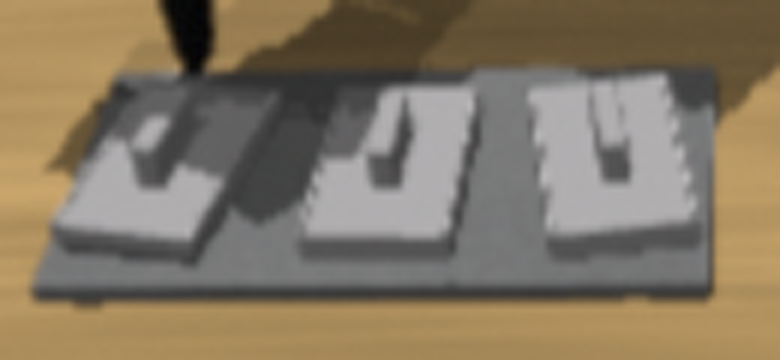

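The scene crop shows the fingertips ending at about (222,192) in the full image, next to the lid's near end. The lid looks level.

```bash
python3 - <<'E'
from h import *
s=cam("scene")
for z in (22.9,25,28,32): print(z,topix(s,[[515.7,-227.8,z],[525.7,-230,z],[505.7,-225,z]]).round(1).tolist())
L=(569.1,-239.2,-11.7)
a=np.radians(L[2]);u=np.array([np.cos(a),np.sin(a)]);v=np.array([-u[1],u[0]])
Q=[[*(np.array(L[:2])+dx*u+dy*v),28] for dx in(65,-65) for dy in (38,-38)]
print('lid top', ((topix(s,Q)-[190,180])*6).round(0).tolist())
Q=[[566.1+dx,-122.8+dy,12] for dx in(95,-95) for dy in (170,-170)]
print('slab', ((topix(s,Q)-[190,180])*6).round(0).tolist())
c=cam("wrist")
print('tip in wrist',topix(c,[[515.7,-227.8,22.9]]), status.state()['t'])
E
```

```text
22.9 [[223.8, 197.0], [222.6, 198.8], [225.2, 195.2]]
25 [[223.7, 196.5], [222.5, 198.3], [225.1, 194.7]]
28 [[223.6, 195.7], [222.4, 197.5], [225.0, 194.0]]
32 [[223.4, 194.7], [222.2, 196.5], [224.8, 193.0]]
lid top [[183.0, 238.0], [41.0, 222.0], [274.0, 90.0], [143.0, 77.0]]
slab [[710.0, 277.0], [24.0, 293.0], [708.0, 61.0], [105.0, 74.0]]
tip in wrist [[316.36151926 233.03581708]] 7.8
```

View pics/w3.png

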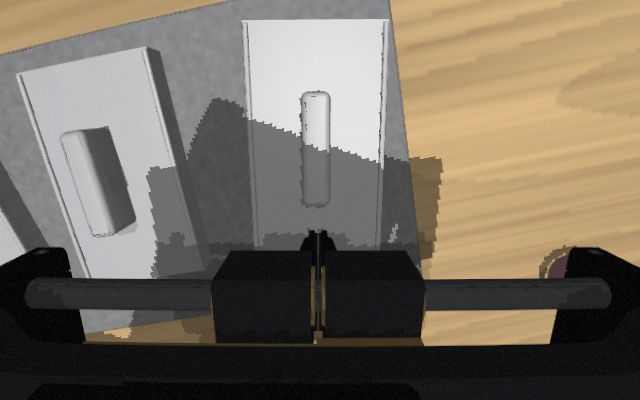

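```bash
python3 - <<'E'
from h import *
s=cam("scene"); print(s["pixels"][182:202,216:232].mean(2).astype(int)); save(s,"s4.png")
for z in (40,60,80): print(z,topix(s,[[515.7,-227.8,z]]).round(1).tolist())
print(status.state()['eef_pos'])
E
```

```text
[[112  60  18  10   7   9   5   6  19  68 110 119 119 118 118 118]
 [130  82  30  11   9   7   5   4  20  64 107 117 117 117 117 117]
 [132  94  43  12   8   8   5   5  15  55 105 117 118 118 118 119]
 [134 113  60  18   8   8   7   5  12  47 106 119 121 121 120 120]
 [132 126  78  29   9   9   5   5  14  53 108 120 122 121 121 121]
 [122 119  83  37  10   6   7   4  17  61 109 119 120 120 120 118]
 [121 119  98  53  17   9   6   8  20  65 109 119 119 120 117 104]
 [122 122 116  77  32  11   6   9  39  90 118 124 125 122 106  77]
 [126 127 125 112  60  18   8  20  69 114 126 127 127 111  81  66]
 [126 128 131 131  76  26  14  35  84 105 109 108 103  78  61  59]
 [115 120 123 111  67  43  39  50  73  73  69  62  59  54  52  51]
 [ 96 102 101  83  68  64  61  63  63  57  55  51  51  49  51  50]
 [ 87  87  87  87  85  78  72  70  66  63  63  62  61  58  58  58]
 [ 96  95  96  99  97  82  74  73  72  73  73  73  72  70  68  69]
 [ 97  96  97  96  90  75  72  73  74  75  82  85  83  77  74  74]
 [ 97  97  97  93  80  71  73  82  85  86  93  96  95  88  85  85]
 [103 101  96  85  72  68  78  92  95  97  97  98  98  97  96  97]
 [137 131 101  77  67  68  74  85  88  95  98  98  98  98  98  97]
 [168 154 105  72  68  67  69  75  84  95  97  97  97  96  97  98]
 [167 133  87  68  66  67  71  82  93  97  97  97  98  97  98  95]]
40 [[223.0, 192.7]]
60 [[222.1, 187.6]]
80 [[221.1, 182.4]]
[ 515.69933331 -227.78849081   33.89191532]
```

```bash
python3 - <<'E'
from h import *
c=cam("wrist")
print('cam',(-c["R"].T@c["t"]).round(1), 'axis',c["R"][2].round(3))
for d in (0,10,-10):
  p=pt((515.7,-227.8,-11.7),d)
  for z in (20,23,30,40,50): print(d,z,topix(c,[[*p,z]]).round(1).tolist())
g=c["pixels"].mean(2).astype(int)
print(g[222:256:2,296:342:3])
E
```

```text
cam [ 586.  -243.3  221.3] axis [-0.25   0.052 -0.967]
0 20 [[316.4, 231.4]]
0 23 [[316.4, 233.1]]
0 30 [[316.3, 237.1]]
0 40 [[316.2, 243.4]]
0 50 [[316.1, 250.3]]
10 20 [[316.4, 216.1]]
10 23 [[316.3, 217.5]]
10 30 [[316.3, 221.1]]
10 40 [[316.2, 226.6]]
10 50 [[316.1, 232.7]]
-10 20 [[316.4, 246.4]]
-10 23 [[316.4, 248.3]]
-10 30 [[316.3, 252.7]]
-10 40 [[316.3, 259.7]]
-10 50 [[316.2, 267.3]]
[[111 113 113 111 112 111 112 111 115 112 113 112 112 114 112 113]
 [112 112 112 111 112 114 112 112 112 111 111 113 113 114 114 112]
 [110 112 110 111 113 110 113 113 112 113 113 113 113 113 113 111]
 [112 110 114 111  86 111 112 109 106 103 111 112 113 113 112 114]
 [110 112 111 110  84  50  74  92  86  39  73 113 114 111 112 114]
 [112 109 105 111  70   0  26  79  77   8   4 106  88 112 113 111]
 [ 86  89  84 105  75   3   4  47   8   2   9  86  86 102  88  86]
 [ 87  86  87  87  50   2   8  47   6   1   4  80  86  85  84  86]
 [ 86  86  86  12  11  12   1  46   9   6   5   4  77  85  84  86]
 [ 84  85  86   3   4  10   8  43   9   4  12   9  33  85  84  86]
 [ 85  86  63   1   8   5  10  46  11   8   3   6   7  88  84  85]
 [ 85  85  18   9   9  10   5  46   8  11   2   3   5  80  85  85]
 [ 85  85   6   0  10   6  10  45   7  13   7   8   3  72  84  87]
 [ 85  83   4   7  11   7   5  43  13   6   2   6  11   8  86  86]
 [ 58  29  10  13   6  12   9  46  13  14   4  10   7  10  59  61]
 [ 16  17  14  16  16  19  12  45  11  12  16  13  13  18  24  15]
 [ 17  18  18  15  17  11  12  42   9   8  19  16  17  15  18  16]]
```

```bash
python3 - <<'E'
from h import *
import pickle
s=pickle.load(open("scene.pkl","rb"))
R=Ro.from_euler('xyz',[3.07056418,1.56978433,1.78060865]).as_matrix(); p=np.array([173.2,-600.3,197.8])
for dx in (11,0,-8,-20): print(dx,topix(s,[p+R@[dx,0,53],p+R@[dx,0,-53]]).round(1).tolist())
im=s["pixels"][60:125,80:165,::-1]; a=cv2.resize(im,None,fx=8,fy=8,interpolation=cv2.INTER_CUBIC)
t=imaging.read_camera("scene")["pixels"][150:215,180:265,::-1]
cv2.imwrite("pics/cmp.png",cv2.resize(np.vstack([im,t]),None,fx=4.5,fy=4.5,interpolation=cv2.INTER_CUBIC))
E
```

```text
11 [[119.0, 112.7], [149.0, 109.0]]
0 [[118.1, 109.9], [148.2, 106.2]]
-8 [[117.4, 107.9], [147.6, 104.2]]
-20 [[116.4, 104.8], [146.8, 101.1]]
```

View pics/cmp.png

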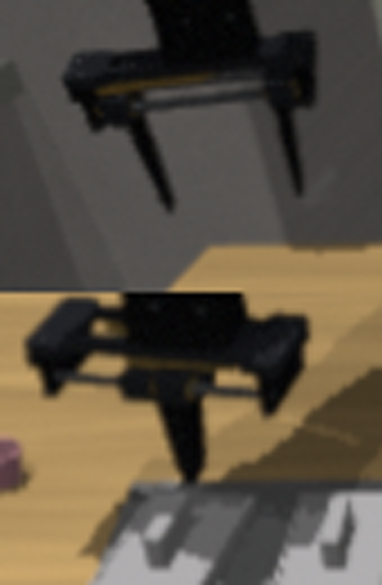

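The picture shows the visible fingertips about 15–20 mm higher than the nominal tip, both open and shut. That agrees with no force having been felt so far. I'll descend in small steps and watch the force.

Emit:
apply_moves([
  [1,0.7,0,0,0],
  [1,0.7,0,0,0],
  [1,0.6,0,0,0],
  [1,0,0,0,0],
])

```text
t: 8.35
eef_pos: [515.7, -227.8, 31.8]
tcp_rot: [-1.6, 1.571, 2.908]
ft_force: [-0.3, 0.8, -0.7]
opening: 0.003
```

Emit:
apply_moves([
  [1,0.7,0,0,0],
  [1,0.7,0,0,0],
  [1,0.6,0,0,0],
  [1,0,0,0,0],
])

```text
t: 8.75
eef_pos: [515.7, -227.8, 29.8]
tcp_rot: [-1.342, 1.571, -3.117]
ft_force: [-0.1, -0.3, -0.3]
opening: 0.006
```

```bash
python3 - <<'E'
from h import *
s=cam("scene"); print(s["pixels"][186:200,216:230].mean(2).astype(int),status.state()['ft_force'].round(2))
c=cam("wrist"); print(c["pixels"].mean(2).astype(int)[222:240:2,296:342:3]); save(c,"w5.png")
E
```

```text
[[137 132  75  22   8   7   6   7   6  37 106 120 121 121]
 [130 128  79  30  10   8   6   7   6  41 106 119 120 120]
 [123 119  89  44  16   9   6   7  10  44 105 119 119 120]
 [122 121 107  59  21   8   9   5  14  52 109 123 125 123]
 [126 126 122  81  35   7  10   6  28  84 119 127 127 111]
 [127 128 129 107  55  18   7  12  49  94 108 107 103  77]
 [118 121 122 107  59  22  11  26  57  69  68  63  60  53]
 [101 102 101  83  56  48  41  47  56  56  54  50  50  49]
 [ 87  86  87  87  82  74  66  67  64  63  62  61  60  58]
 [ 96  95  95  99  97  82  73  72  73  73  73  72  73  70]
 [ 97  96  97  96  90  76  72  73  75  75  81  76  75  75]
 [ 97  96  97  92  81  70  73  82  84  86  93  88  85  85]
 [102 101  97  85  72  68  79  92  95  95  97  96  97  96]
 [137 132 102  77  68  68  75  86  90  96  98  98  98  97]] [ 0.76 -0.57  0.26]
[[112 112 113 111 112 112 110 112 111 113 110 114 113 113 112 114]
 [113 114 113 113 112 114 113 112 111 114 112 112 113 113 113 113]
 [112 113 111 112 112 109 114 110 114 111 112 112 113 113 112 112]
 [113 111 112 112 113 107 114 112 111 113 111 113 111 112 114 111]
 [113 112 113 112  86  43  74 112 105  48  72 112 110 111 113 114]
 [106  90 112 113  70   7  26  81  75  11   6 112 111 112 106 109]
 [ 87  85 107  89  70  10  14  48   8  10  10 108 105  88  86  86]
 [ 89  85  87  85  49   5  11  47  10   5  10  81  86  85  86  86]
 [ 88  86  85  12   4  10  11  45  11  10   4  10  78  87  84  83]]
```

Emit:
apply_moves([
  [1,0.7,0,0,0],
  [1,0.7,0,0,0],
  [1,0.6,0,0,0],
  [1,0,0,0,0],
])

```text
t: 9.25
eef_pos: [515.7, -227.8, 27.8]
tcp_rot: [-0.903, 1.571, -2.678]
ft_force: [0.2, -0.5, -0.5]
opening: 0.007
```

Emit:
apply_moves([
  [1,0.7,0,0,0],
  [1,0.7,0,0,0],
  [1,0.6,0,0,0],
  [1,0,0,0,0],
])

```text
t: 9.65
eef_pos: [515.7, -227.8, 25.8]
tcp_rot: [-0.963, 1.571, -2.738]
ft_force: [0.2, 0.4, 0.0]
opening: 0.006
```

Emit:
apply_moves([
  [1,0.7,0,0,0],
  [1,0.7,0,0,0],
  [1,0,0,0,0],
])

```text
t: 9.95
eef_pos: [515.7, -227.8, 24.4]
tcp_rot: [-1.015, 1.571, -2.79]
ft_force: [1.0, 0.4, -0.4]
opening: 0.005
```

```bash
python3 - <<'E'
from h import *
s=cam("scene"); print(s["pixels"][188:200,216:230].mean(2).astype(int),status.state()['ft_force'].round(2))
E
```

```text
[[122 119  84  36  12   9   7   7   4  28  86 114 120 120]
 [122 121 101  53  16   9  10   7   5  32  97 120 125 123]
 [126 127 127  75  25   9   6   6   5  39 111 126 127 111]
 [128 130 135  87  34  13  10   9   9  36  96 105 103  77]
 [118 121 120  85  40  12   9   9  17  38  61  62  59  53]
 [ 98 101 101  79  50  26  13  11  32  48  52  51  50  49]
 [ 87  82  85  87  77  53  34  33  53  62  63  61  61  58]
 [ 96  90  94  99  95  74  59  57  68  71  72  72  72  70]
 [ 96  96  97  96  89  74  69  72  75  75  74  74  74  75]
 [ 96  97  98  92  80  70  73  82  85  85  85  85  84  85]
 [102 101  96  85  71  68  78  92  95  96  96  97  96  96]
 [137 132 101  77  68  66  75  85  89  95  98  98  98  98]] [-0.4  -0.07 -0.34]
```

Emit:
apply_moves([
  [1,0.6,0,0,0],
  [1,0.6,0,0,0],
  [1,0,0,0,0],
])

```text
t: 10.3
eef_pos: [515.7, -227.8, 23.3]
tcp_rot: [-0.862, 1.571, -2.637]
ft_force: [0.1, 0.3, 0.5]
opening: 0.01
```

Emit:
apply_moves([
  [1,0.6,0,0,0],
  [1,0.6,0,0,0],
  [1,0,0,0,0],
])

```text
t: 10.6
eef_pos: [515.7, -227.8, 22.1]
tcp_rot: [-0.723, 1.571, -2.498]
ft_force: [-0.2, -0.2, 0.5]
opening: 0.003
```

```bash
python3 - <<'E'
from h import *
s=cam("scene"); print(s["pixels"][190:200,216:230].mean(2).astype(int),status.state()['ft_force'].round(2))
E
```

```text
[[126 126 121  70  25   8   7   9   6  39 111 125 113 107]
 [127 129 126  81  33  12   5   6   6  33  95 103  79  67]
 [116 120 120  84  38  12   9   7   7  29  60  61  53  52]
 [ 96 101 101  84  51  21  11   7  19  42  51  51  49  49]
 [ 80  80  86  92  78  48  27  20  44  60  62  62  60  58]
 [ 88  87  94 100  95  69  55  51  67  71  72  73  71  70]
 [ 96  95  97  96  90  74  70  71  74  74  76  74  75  74]
 [ 95  97  97  93  80  70  74  82  85  85  84  85  85  84]
 [102 102  97  85  73  68  78  92  95  96  96  96  96  96]
 [137 131 102  76  68  68  75  85  89  96  97  98  99  97]] [0.81 0.31 0.14]
```

Emit:
apply_moves([
  [1,0.5,0,0,0],
  [1,0.5,0,0,0],
  [1,0,0,0,0],
])

```text
t: 10.95
eef_pos: [515.7, -227.8, 21.1]
tcp_rot: [-0.936, 1.571, -2.712]
ft_force: [-0.6, 0.9, 0.7]
opening: 0.009
```

Emit:
apply_moves([
  [1,0.5,0,0,0],
  [1,0.5,0,0,0],
  [1,0,0,0,0],
])

```text
t: 11.25
eef_pos: [515.7, -227.8, 20.1]
tcp_rot: [-0.884, 1.571, -2.66]
ft_force: [-1.4, -0.9, -0.5]
opening: 0.002
```

Emit:
apply_moves([
  [1,0.5,0,0,0],
  [1,0.3,0,0,0],
  [1,0,0,0,0],
])

```text
t: 11.55
eef_pos: [515.7, -227.8, 19.3]
tcp_rot: [0.222, 1.571, -1.553]
ft_force: [-0.4, -0.4, -1.0]
opening: 0.007
```

```bash
python3 - <<'E'
from h import *
s=cam("scene"); print(s["pixels"][190:200,216:230].mean(2).astype(int),status.state()['ft_force'].round(2))
c=cam("wrist"); save(c,"w6.png"); print(c["pixels"].mean(2).astype(int)[222:240:2,296:342:3])
E
```

```text
[[127 125 112  61  19   9   9   4   6  33  97 121 114 106]
 [127 128 126  78  29  13   8   7   6  31  92 102  79  66]
 [117 121 120  80  35  11   7   6   8  22  54  58  53  51]
 [ 96 101 107  80  46  21  12   8  10  32  49  50  50  49]
 [ 78  80  94  94  79  48  21  12  29  52  62  61  60  58]
 [ 84  86  95 101  96  68  38  28  52  69  72  71  72  69]
 [ 95  96  97  97  90  72  57  55  68  74  75  75  74  74]
 [ 96  97  97  93  80  70  72  80  78  82  85  84  85  85]
 [102 102  96  86  72  69  78  91  87  93  96  96  97  96]
 [138 132 102  77  68  68  75  85  87  95  97  98  98  98]] [-0.05  0.02  0.56]
[[113 112 115 116 114 114 116 114 113 113 114 114 114 113 112 114]
 [113 113 115 114 112 113 113 112 114 110 112 116 114 113 113 112]
 [112 112 113 111 115 114 113 114 113 114 113 116 113 112 112 112]
 [114 112 115 113 105 111 111 114 114 108 112 112 112 113 112 111]
 [112 111 112 111  90  52  71 112  86  40  71 114 113 112 113 114]
 [113 113 113 112  77   9  23 102  77   6  12 114 112 115 112 114]
 [113 108  87 108  93  14   1  45  17   7   5 108  89  86 109 114]
 [ 87  86  88 104  56  10  14  48  13  12   4  80  88  86 103  87]
 [ 85  90  86  17   6  15   8  44  17  12   6   2  76  87  87  86]]
```

Emit:
apply_moves([
  [1,0.5,0,0,0],
  [1,0.5,0,0,0],
  [1,0,0,0,0],
])

```text
t: 11.95
eef_pos: [515.7, -227.8, 18.2]
tcp_rot: [-1.041, 1.571, -2.817]
ft_force: [-0.4, 0.0, 0.2]
opening: 0.006
```

Emit:
apply_moves([
  [1,0.4,0,0,0],
  [1,0.4,0,0,0],
  [1,0,0,0,0],
])

```text
t: 12.25
eef_pos: [515.7, -227.8, 17.5]
tcp_rot: [-0.084, 1.571, -1.859]
ft_force: [-0.7, -0.2, 0.6]
opening: 0.002
```

Emit:
apply_moves([
  [1,0.3,0,0,0],
  [1,0.3,0,0,0],
  [1,0,0,0,0],
])

```text
t: 12.55
eef_pos: [515.7, -227.8, 16.9]
tcp_rot: [-0.477, 1.571, -2.252]
ft_force: [-0.1, -0.2, 0.8]
opening: 0.003
```

Emit:
apply_moves([
  [1,0.3,0,0,0],
  [1,0.2,0,0,0],
  [1,0,0,0,0],
])

```text
t: 12.85
eef_pos: [515.7, -227.8, 16.4]
tcp_rot: [-0.882, 1.571, -2.657]
ft_force: [0.2, -0.2, -0.8]
opening: 0.0
```

```bash
python3 - <<'E'
from h import *
s=cam("scene"); print(s["pixels"][190:200,216:230].mean(2).astype(int),status.state()['ft_force'].round(2))
E
```

```text
[[126 125 105  55  16   8   4   6   6  23  76 116 110  81]
 [126 128 123  76  30  10   8   6   7  24  75  97  78  60]
 [118 120 110  73  33  11   7   7   5  15  48  57  54  52]
 [ 97 105  92  71  40  19   8   6   6  19  42  48  49  51]
 [ 79  88  95  94  75  46  21   8  12  38  58  61  60  59]
 [ 86  87  95 100  97  69  34  14  31  57  69  71  71  70]
 [ 96  96  97  97  89  73  48  35  52  69  73  75  73  73]
 [ 97  98  97  93  81  70  67  62  71  80  79  83  83  77]
 [102 102  97  85  73  68  78  81  85  93  89  94  95  87]
 [138 131 102  77  69  67  75  84  88  95  96  98  98  96]] [0.12 0.17 0.1 ]
```

Emit:
apply_moves([
  [1,0.4,0,0,0],
  [1,0.4,0,0,0],
  [1,0,0,0,0],
])

```text
t: 13.2
eef_pos: [515.7, -227.8, 15.6]
tcp_rot: [-0.324, 1.571, -2.099]
ft_force: [0.2, -0.1, 0.8]
opening: 0.003
```

Emit:
apply_moves([
  [1,0.3,0,0,0],
  [1,0.3,0,0,0],
  [1,0,0,0,0],
])

```text
t: 13.5
eef_pos: [515.7, -227.8, 15.0]
tcp_rot: [-0.151, 1.571, -1.926]
ft_force: [-1.2, 0.5, 0.2]
opening: 0.008
```

Emit:
apply_moves([
  [1,0.3,0,0,0],
  [1,0.3,0,0,0],
  [1,0,0,0,0],
])

```text
t: 13.8
eef_pos: [515.7, -227.8, 14.4]
tcp_rot: [-0.837, 1.571, -2.613]
ft_force: [0.2, 0.8, -0.4]
opening: 0.002
```

```bash
python3 - <<'E'
from h import *
s=cam("scene"); print(s["pixels"][190:200,216:230].mean(2).astype(int),status.state()['ft_force'].round(2))
E
```

```text
[[126 125 105  56  16   7   9   8   7  15  61 113 110  82]
 [128 128 123  72  24  12   9   6   6  13  50  92  78  63]
 [117 120 109  67  25  11   9   6   7  13  40  55  54  51]
 [103 106  92  65  36  19   7   7   5  11  36  47  49  49]
 [ 87  91  94  88  73  45  21   7   9  24  51  59  60  58]
 [ 86  88  95 100  95  69  33  12  17  47  67  72  72  70]
 [ 96  96  97  97  90  72  40  20  37  65  72  74  73  73]
 [ 97  97  97  93  80  70  58  48  61  80  78  82  78  75]
 [104 102  96  85  73  68  76  77  83  92  88  92  87  85]
 [137 132 102  78  68  68  74  83  88  95  97  97  97  96]] [-0.31  0.08 -0.46]
```

Emit:
apply_moves([
  [1,0.4,0,0,0],
  [1,0.3,0,0,0],
  [1,0,0,0,0],
])

```text
t: 14.15
eef_pos: [515.7, -227.8, 13.7]
tcp_rot: [-0.084, 1.571, -1.86]
ft_force: [-0.2, -0.1, 0.3]
opening: 0.002
```

Emit:
apply_moves([
  [1,0.3,0,0,0],
  [1,0.3,0,0,0],
  [1,0,0,0,0],
])

```text
t: 14.45
eef_pos: [515.7, -227.8, 13.1]
tcp_rot: [-0.103, 1.571, -1.878]
ft_force: [0.5, -0.8, 0.0]
opening: 0.002
```

Emit:
apply_moves([
  [1,0.3,0,0,0],
  [1,0.3,0,0,0],
  [1,0,0,0,0],
])

```text
t: 14.75
eef_pos: [515.7, -227.8, 12.5]
tcp_rot: [-0.124, 1.571, -1.899]
ft_force: [0.4, 0.5, 0.1]
opening: 0.003
```

```bash
python3 - <<'E'
from h import *
s=cam("scene"); print(s["pixels"][190:200,216:230].mean(2).astype(int),status.state()['ft_force'].round(2))
c=cam("wrist"); save(c,"w7.png")
a=cv2.resize(s["pixels"][160:235,190:290,::-1],None,fx=4,fy=4,interpolation=cv2.INTER_CUBIC)
b=cv2.resize(c["pixels"][150:260,220:420,::-1],None,fx=2,fy=2); cv2.imwrite("pics/x7.png",np.vstack([a,b]))
E
```

```text
[[126 125 105  54  18   9   7   3   7  12  49 111 110  81]
 [128 128 123  71  24   7   9   7   8  10  39  90  77  63]
 [118 120 109  66  25   8   9   7   8   8  25  52  53  51]
 [102 107  91  62  34  17  12   6   6   8  28  45  49  50]
 [ 86  91  94  85  71  45  20  10   8  15  47  58  60  58]
 [ 87  88  96 100  95  68  32  10   9  31  62  71  72  70]
 [ 96  95  97  96  90  72  40  15  24  51  69  73  74  73]
 [ 98  97  97  94  81  68  51  36  51  68  75  82  77  75]
 [113 103  96  86  73  67  69  69  79  84  85  92  87  85]
 [147 133 102  77  67  67  74  83  88  95  96  97  96  96]] [-0.31 -0.7  -0.04]
```

View pics/x7.png

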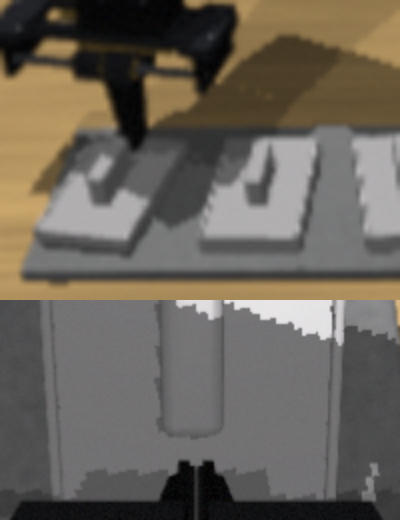

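The tip now shows at scene (224,197), just over the lid's near end, and the lid is still level. I'll carry on in small steps.

Emit:
apply_moves([
  [1,0.3,0,0,0],
  [1,0.3,0,0,0],
  [1,0,0,0,0],
])

```text
t: 15.15
eef_pos: [515.7, -227.8, 12.0]
tcp_rot: [0.663, 1.571, -1.113]
ft_force: [-0.3, 0.2, 0.8]
opening: 0.002
```

Emit:
apply_moves([
  [1,0.3,0,0,0],
  [1,0.2,0,0,0],
  [1,0,0,0,0],
])

```text
t: 15.45
eef_pos: [515.6, -227.8, 11.4]
tcp_rot: [-1.493, 1.571, 3.015]
ft_force: [-2.3, 0.2, 2.9]
opening: 0.006
```

Emit:
apply_moves([
  [1,0.3,0,0,0],
  [1,0.2,0,0,0],
  [1,0,0,0,0],
])

```text
t: 15.75
eef_pos: [515.7, -227.8, 10.9]
tcp_rot: [-1.148, 1.571, -2.923]
ft_force: [-2.3, -0.4, 2.6]
opening: 0.002
```

Emit:
apply_moves([
  [1,0.3,0,0,0],
  [1,0.2,0,0,0],
  [1,0,0,0,0],
])

```text
t: 16.05
eef_pos: [515.7, -227.8, 10.4]
tcp_rot: [-0.374, 1.571, -2.15]
ft_force: [-1.6, 1.0, 1.7]
opening: 0.003
```

Emit:
apply_moves([
  [1,0.3,0,0,0],
  [1,0.2,0,0,0],
  [1,0,0,0,0],
])

```text
t: 16.35
eef_pos: [515.7, -227.8, 9.9]
tcp_rot: [0.351, 1.571, -1.424]
ft_force: [-1.3, 0.2, 2.4]
opening: 0.005
```

Emit:
apply_moves([
  [1,0.3,0,0,0],
  [1,0.2,0,0,0],
  [1,0,0,0,0],
])

```text
t: 16.65
eef_pos: [515.7, -227.8, 9.4]
tcp_rot: [0.522, 1.571, -1.254]
ft_force: [-2.2, 0.7, 3.4]
opening: 0.004
```

```bash
python3 - <<'E'
from h import *
c=cam("wrist"); a=cv2.imread("pics/w7.png"); b=c["pixels"][:,:,::-1]
cv2.imwrite("pics/x8.png",np.vstack([a[0:230,200:440],b[0:230,200:440]])); save(c,"w8.png"); print(status.state()['ft_force'])
x,y,t0=569.1,-239.2,np.radians(-11.7); u=np.array([np.cos(t0),np.sin(t0)]);v=np.array([-u[1],u[0]])
def P(dx,dy,h,tilt):
    X=dx+20; xx=X*np.cos(tilt)-h*np.sin(tilt)-20; zz=X*np.sin(tilt)+h*np.cos(tilt)
    return [*(np.array([x,y])+xx*u+dy*v),12+zz]
for t in (0,.06,.11): print(t,topix(c,[P(65,38,16,t),P(65,-38,16,t),P(28,0,42,t),P(-28,0,42,t)]).round(0).tolist())
E
```

```text
[-1.04049065  0.98075235  1.46074131]
0 [[232.0, 3.0], [401.0, 3.0], [316.0, 85.0], [317.0, 219.0]]
0.06 [[229.0, 3.0], [404.0, 3.0], [316.0, 91.0], [317.0, 224.0]]
0.11 [[227.0, 3.0], [406.0, 3.0], [316.0, 97.0], [317.0, 228.0]]
```

View pics/x8.png

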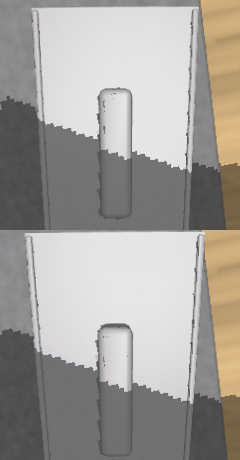

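The lower picture shows the lid clearly tilted: its far edge is about 179 px wide against 169 level, and the handle top has shifted. So the right-hand lid is the warped one. I'll press slightly further and hold.

Emit:
apply_moves([
  [1,0.3,0,0,0],
  [1,0.2,0,0,0],
  [1,0,0,0,0],
  [1,0,0,0,0],
])

```text
t: 17.1
eef_pos: [515.7, -227.8, 9.2]
tcp_rot: [0.937, 1.571, -0.838]
ft_force: [-3.1, 0.6, 4.9]
opening: 0.004
```

Emit:
apply_moves([
  [1,0.3,0,0,0],
  [1,0,0,0,0],
  [1,0,0,0,0],
])

```text
t: 17.4
eef_pos: [515.8, -227.8, 9.1]
tcp_rot: [1.049, 1.57, -0.727]
ft_force: [-2.9, -0.2, 8.9]
opening: 0.004
```

Near end bottomed at about 9 N and held. Now I'll lift and go over to the far end.

Emit:
apply_moves([
  [1,-1,0,0,0],
  [1,-2,0,0,0],
  [1,-4,0,0,0],
  [1,-20,0,0,0],
  [1,-20,0,0,0],
  [1,0,37,0,0],
  [1,0,37,0,0],
  [1,0,35,0,0],
  [1,0,0,0,0],
  [1,0,0,0,0],
])

```text
t: 18.4
eef_pos: [622.2, -249.6, 55.1]
tcp_rot: [-1.736, 1.57, 2.773]
ft_force: [0.2, 0.6, 0.1]
opening: 0.003
```

```bash
python3 - <<'E'
from h import *
c=cam("wrist")
plan(*pt((569.1,-239.2,-11.7),54.5),14,-11.7)
E
```

```text
at [ 621.7 -249.6   55.2] t 18.45 F [-0.31  0.49 -0.93] head -11.7 j6 1.29 TURN -0.0 SHIFT [41.2  1.   0.5]
```

Emit:
apply_moves([
  [1,15,0.5,0,0],
  [1,15,0,0,0],
  [1,8,0,0,0],
  [1,3,0,0,0],
  [1,1,0,0,0],
  [1,0.5,0,0,0],
  [1,0,0,0,0],
  [1,0,0,0,0],
])

```text
t: 19.25
eef_pos: [623.1, -250.1, 13.6]
tcp_rot: [1.203, 1.57, -0.573]
ft_force: [-0.9, 0.6, -0.2]
opening: 0.004
```

Emit:
apply_moves([
  [1,0.5,0,0,0],
  [1,0.5,0,0,0],
  [1,0,0,0,0],
])

```text
t: 19.55
eef_pos: [622.9, -250.0, 12.1]
tcp_rot: [0.523, 1.571, -1.253]
ft_force: [-0.4, 0.8, -0.7]
opening: 0.005
```

Emit:
apply_moves([
  [1,0.5,0,0,0],
  [1,0.3,0,0,0],
  [1,0,0,0,0],
])

```text
t: 19.85
eef_pos: [623.2, -250.1, 11.5]
tcp_rot: [1.287, 1.57, -0.488]
ft_force: [1.6, 0.6, 0.9]
opening: 0.007
```

Emit:
apply_moves([
  [1,0.3,0,0,0],
  [1,0.2,0,0,0],
  [1,0,0,0,0],
])

```text
t: 20.15
eef_pos: [623.1, -250.1, 10.9]
tcp_rot: [1.124, 1.57, -0.652]
ft_force: [1.8, -0.4, 1.8]
opening: 0.006
```

Emit:
apply_moves([
  [1,0.5,0,0,0],
  [1,0.3,0,0,0],
  [1,0,0,0,0],
])

```text
t: 20.45
eef_pos: [623.0, -250.1, 10.0]
tcp_rot: [0.799, 1.571, -0.977]
ft_force: [1.6, -0.7, 1.2]
opening: 0.01
```

Emit:
apply_moves([
  [1,0.4,0,0,0],
  [1,0.2,0,0,0],
  [1,0,0,0,0],
])

```text
t: 20.75
eef_pos: [622.8, -250.0, 9.3]
tcp_rot: [-1.486, 1.571, 3.022]
ft_force: [1.0, -0.5, 1.0]
opening: 0.008
```

Emit:
apply_moves([
  [1,0.2,0,0,0],
  [1,0.1,0,0,0],
  [1,0,0,0,0],
])

```text
t: 21.05
eef_pos: [622.9, -250.0, 9.2]
tcp_rot: [0.314, 1.571, -1.461]
ft_force: [0.7, -0.5, 2.5]
opening: 0.003
```

Emit:
apply_moves([
  [1,0.3,0,0,0],
  [1,0,0,0,0],
  [1,0,0,0,0],
])

```text
t: 21.35
eef_pos: [623.0, -250.0, 9.1]
tcp_rot: [0.878, 1.571, -0.897]
ft_force: [0.3, -0.0, 4.4]
opening: 0.005
```

Emit:
apply_moves([
  [1,0.2,0,0,0],
  [1,0,0,0,0],
  [1,0,0,0,0],
  [1,0,0,0,0],
])

```text
t: 21.75
eef_pos: [623.0, -250.0, 9.0]
tcp_rot: [1.152, 1.57, -0.623]
ft_force: [1.2, 0.3, 7.0]
opening: 0.002
```

Far end pressed down as well, at about 7 N. Next: lift, open and move over the handle.

Emit:
apply_moves([
  [1,-1,0,0,0],
  [1,-2,0,0,0],
  [1,-4,0,0,0],
  [1,-20,0,0,0],
  [1,-22,0,0,0],
  [0.55,0,-28,0,0],
  [0.55,0,-27,0,0],
  [0.55,0,0,0,0],
  [0.55,0,0,0,0],
])

```text
t: 22.65
eef_pos: [569.3, -239.1, 58.0]
tcp_rot: [1.176, 1.57, -0.6]
ft_force: [1.6, -0.2, 0.1]
opening: 0.283
```

```bash
python3 - <<'E'
from h import *
c=cam("wrist")
plan(569.0,-239.2,13.5,-11.7); print(status.state()['opening'])
E
```

```text
at [ 569.8 -239.2   57.9] t 22.7 F [0.69 0.63 0.06] head -11.7 j6 1.27 TURN -0.02 SHIFT [44.4 -0.8  0.2]
0.3273590746735025
```

Emit:
apply_moves([
  [0.55,0,-0.5,0,0],
  [0.55,10,0,0,0],
  [0.55,12,0,0,0],
  [0.55,12,0,0,0],
  [0.55,6,0,0,0],
  [0.55,2,0,0,0],
  [0.55,1,0,0,0],
  [0.55,0,0,0,0],
])

```text
t: 23.5
eef_pos: [568.7, -238.8, 14.7]
tcp_rot: [1.076, 1.57, -0.699]
ft_force: [-0.0, -0.5, 0.0]
opening: 0.446
```

Emit:
apply_moves([
  [0.55,0.5,0,0,0],
  [0.7,0,0,0,0],
  [0.85,0,0,0,0],
  [1,0,0,0,0],
  [1,0,0,0,0],
  [1,0,0,0,0],
  [1,0,0,0,0],
  [1,0,0,0,0],
])

```text
t: 24.3
eef_pos: [568.6, -238.8, 14.2]
tcp_rot: [0.923, 1.571, -0.852]
ft_force: [0.1, -0.0, 1.5]
opening: 0.145
```

Gripped: the opening is 0.145, about 13.8 mm. Now lift.

Emit:
apply_moves([
  [1,-3,0,0,0],
  [1,-8,0,0,0],
  [1,-20,0,0,0],
  [1,-25,0,0,0],
  [1,-20,0,0,0],
  [1,0,0,0,0],
  [1,0,0,0,0],
])

```text
t: 25.0
eef_pos: [568.5, -238.7, 90.1]
tcp_rot: [1.087, 1.57, -0.688]
ft_force: [-0.6, -0.4, -2.4]
opening: 0.143
```

```bash
python3 - <<'E'
from h import *
s=cam("scene"); save(s,"s9.png")
plan(493.1,261.4,60,17.9); print(status.state()['opening'])
E
```

```text
at [ 568.2 -238.6   89.4] t 25.05 F [ 0.05  0.07 -2.18] head -11.7 j6 1.27 TURN -29.61 SHIFT [  29.7   82.3 -498.8]
0.14410879240975288
```

Emit:
apply_moves([
  [1,0,0,0,-5.9],
  [1,0,0,0,-5.9],
  [1,0,0,0,-5.9],
  [1,0,0,0,-5.9],
  [1,0,0,0,-6],
  [1,0,2.5,-15,0],
  [1,0,5,-30,0],
  [1,0,5,-30,0],
  [1,0,5,-30,0],
  [1,0,5,-30,0],
])

```text
t: 26.05
eef_pos: [547.4, -101.2, 89.3]
tcp_rot: [-2.208, 1.569, 2.813]
ft_force: [0.8, 0.0, -1.9]
opening: 0.141
```

Emit:
apply_moves([
  [1,0,5,-30,0],
  [1,0,5,-30,0],
  [1,0,5,-30,0],
  [1,0,5,-30,0],
  [1,0,5,-30,0],
  [1,0,5,-30,0],
  [1,0,5,-30,0],
  [1,0,5,-30,0],
  [1,0,5,-30,0],
  [1,0,5,-30,0],
])

```text
t: 27.05
eef_pos: [502.4, 199.2, 89.4]
tcp_rot: [-1.616, 1.569, -2.878]
ft_force: [1.2, -0.4, -1.3]
opening: 0.142
```

Emit:
apply_moves([
  [1,0,5,-30,0],
  [1,0,4,-24,0],
  [1,0,1.5,-10,0],
  [1,0,0,0,0],
  [1,0,0,0,0],
  [1,0,0,0,0],
])

```text
t: 27.65
eef_pos: [494.3, 260.7, 89.9]
tcp_rot: [-1.13, 1.57, -2.39]
ft_force: [-0.7, -0.6, -1.2]
opening: 0.15
```

```bash
python3 - <<'E'
from h import *
s=cam("scene"); save(s,"s10.png"); c=cam("wrist"); save(c,"w10.png")
cv2.imwrite("pics/x10.png",np.hstack([cv2.resize(s["pixels"][120:220,320:420,::-1],(400,400)),cv2.resize(c["pixels"][:,:,::-1],(400,250),interpolation=cv2.INTER_AREA) if 0 else cv2.copyMakeBorder(cv2.resize(c["pixels"][:,:,::-1],(400,250)),0,150,0,0,cv2.BORDER_CONSTANT)]))
plan(493.1,261.4,60,17.9); print(status.state()['opening'])
E
```

```text
at [494.5 260.7  90.1] t 27.75 F [-0.31  0.49 -0.25] head 17.8 j6 1.63 TURN -0.1 SHIFT [30.1 -1.1 -1.1]
0.14528423381917488
```

View pics/x10.png

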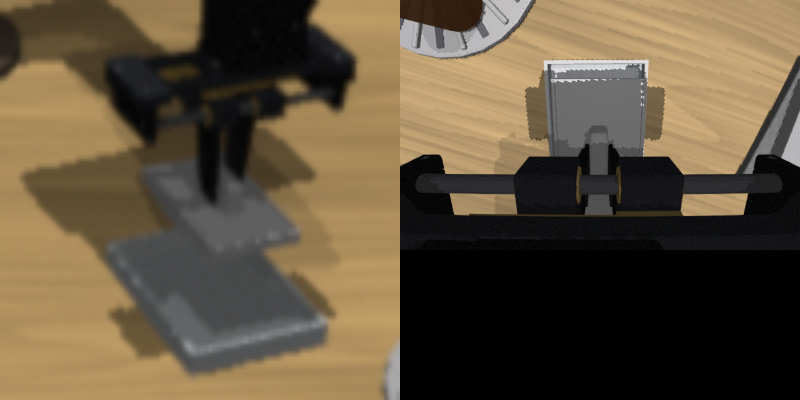

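The lid hangs level and lined up over the tray. I'll lower it with small last steps.

Emit:
apply_moves([
  [1,10,-1,-1,0],
  [1,20,0,0,0],
  [1,20,0,0,0],
  [1,15,0,0,0],
  [1,8,0,0,0],
  [1,4,0,0,0],
  [1,2,0,0,0],
  [1,1,0,0,0],
  [1,0,0,0,0],
  [1,0,0,0,0],
])

```text
t: 28.75
eef_pos: [493.3, 262.3, 10.5]
tcp_rot: [1.517, 1.57, 0.258]
ft_force: [0.1, 0.4, -1.2]
opening: 0.147
```

Emit:
apply_moves([
  [1,0.6,0,0,0],
  [1,0.6,0,0,0],
  [1,0.6,0,0,0],
  [1,0,0,0,0],
])

```text
t: 29.15
eef_pos: [493.0, 262.2, 8.2]
tcp_rot: [-1.025, 1.571, -2.283]
ft_force: [0.3, -0.0, -1.5]
opening: 0.143
```

Emit:
apply_moves([
  [1,0.5,0,0,0],
  [1,0.5,0,0,0],
  [1,0,0,0,0],
])

```text
t: 29.45
eef_pos: [493.0, 262.2, 7.2]
tcp_rot: [-0.9, 1.571, -2.158]
ft_force: [-0.9, 0.5, -0.8]
opening: 0.145
```

Emit:
apply_moves([
  [1,0.4,0,0,0],
  [1,0.3,0,0,0],
  [1,0,0,0,0],
])

```text
t: 29.75
eef_pos: [493.0, 262.2, 6.5]
tcp_rot: [-0.683, 1.571, -1.941]
ft_force: [-0.8, -0.2, -0.8]
opening: 0.148
```

Emit:
apply_moves([
  [1,0.3,0,0,0],
  [1,0,0,0,0],
  [1,0,0,0,0],
])

```text
t: 30.05
eef_pos: [493.0, 262.3, 6.3]
tcp_rot: [-0.665, 1.571, -1.924]
ft_force: [0.3, -0.5, -1.3]
opening: 0.147
```

Emit:
apply_moves([
  [1,0.3,0,0,0],
  [1,0,0,0,0],
  [1,0,0,0,0],
])

```text
t: 30.35
eef_pos: [493.1, 262.3, 6.2]
tcp_rot: [1.103, 1.571, -0.156]
ft_force: [-0.7, -0.1, 3.2]
opening: 0.145
```

Touchdown came at 6.2, as predicted, with a gentle 3 N. Now release and retreat.

Emit:
apply_moves([
  [0.8,0,0,0,0],
  [0.7,0,0,0,0],
  [0.6,0,0,0,0],
  [0.55,0,0,0,0],
  [0.55,0,0,0,0],
  [0.55,-5,0,0,0],
  [0.55,-15,0,0,0],
  [0.55,-30,0,0,0],
  [0.55,-40,0,0,0],
  [0.55,-40,0,0,0],
])

```text
t: 31.35
eef_pos: [492.7, 262.1, 137.5]
tcp_rot: [-1.411, 1.57, -2.67]
ft_force: [1.0, -0.7, 0.2]
opening: 0.454
```

Emit:
apply_moves([
  [0.55,-30,-20,0,0],
  [0.55,0,-45,0,0],
  [0.55,0,-45,0,0],
  [0.55,0,-30,0,0],
  [0.55,0,0,0,0],
  [0.55,0,0,0,0],
])

```text
t: 31.95
eef_pos: [360.3, 219.5, 166.7]
tcp_rot: [1.593, 1.569, 0.335]
ft_force: [0.3, 0.1, -0.6]
opening: 0.452
```

```bash
python3 - <<'E'
from h import *
s=cam("scene");t=cam("top");w=cam("wrist"); save(w,"w11.png"); save(t,"t11.png")
f=lambda i,a,b:cv2.resize(i[:,:,::-1],(a,b),interpolation=cv2.INTER_CUBIC)
cv2.imwrite("pics/fin.png",np.vstack([np.hstack([f(s["pixels"][150:250,185:425],400,300),f(w["pixels"],400,300)]),f(t["pixels"][140:270,160:480],800,300)]))
st=status.state(); print(st['t'],st['eef_pos'],st['opening'])
ty=TRAY; a=np.radians(17.9);u=np.array([np.cos(a),np.sin(a)]);v=np.array([-u[1],u[0]])
for h,(l,b) in ((20,(65,38)),(22,(85,60))):
  print(h,topix(w,[[*(np.array(ty[:2])+i*l*u+j*b*v),h] for i,j in((1,1),(1,-1),(-1,-1),(-1,1))]).round(0).tolist())
c=t; im=t["pixels"][:,:,::-1]; hsv=cv2.cvtColor(im,cv2.COLOR_BGR2HSV)
m=np.zeros(im.shape[:2],bool); m[183:247,318:418]=True
n,l,q,_=cv2.connectedComponentsWithStats(((hsv[...,2]>175)&(hsv[...,1]<40)&m).astype(np.uint8))
for i in range(1,n):
  if q[i,4]>100:
    ys,xs=np.where(l==i);r=cv2.minAreaRect(toworld(t,np.c_[xs,ys],28)[:,:2].astype(np.float32));print([np.round(k,1) for k in r])
E
```

```text
32.1 [360.90501806 219.58964009 166.04481779] 0.44807679282248064
20 [[274.0, -44.0], [362.0, -44.0], [358.0, 110.0], [278.0, 110.0]]
22 [[247.0, -71.0], [389.0, -71.0], [381.0, 132.0], [255.0, 132.0]]
[array([574.7,  -6.1]), array([129.9,  74.3]), np.float64(8.6)]
[array([ 576.4, -120.6]), array([ 73.2, 131. ]), np.float64(88.8)]
```

View pics/fin.png

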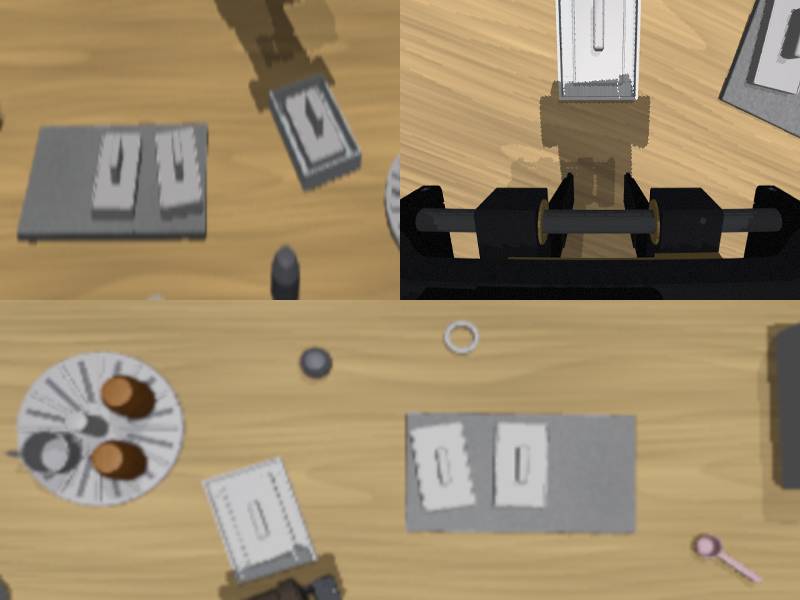

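The final picture shows the lid in the tray, level and centred. In the wrist view its near end is at row ~107 (110 predicted if centred), and the tray edge is at ~133 (132 predicted). The flat lids haven't moved and the bystanders look undisturbed.

```bash
python3 -c "
from h import *
print(env.job_done())"
```

```text
the job is handed in; nothing more can be done
None
```

The warped lid is in the tray and the job is handed in, at about 32 s of the 58 s allowed; no verdict was reported. It was the right-hand lid on the slab, the first one I pressed, so the other two were never touched.

**Rocking:** I pressed its near end down to the slab (last reading about 9 N), then its far end (about 7 N), holding each down for over 0.2 s. The wrist camera showed the tilt on the near press. I judged the far press only by how far it sank and the force.

**Placing:** I gripped the handle and laid the lid lengthwise in the tray. It touched down at the height expected for the floor, about 3 N, not up on the ribs.

**Last checks:**
- **Lid in the tray:** it looks level, within about 3 mm of the tray's centre.
- **Flat lids:** they measured within 0.3 mm of where they started.
- **Bystanders:** they look unmoved in the final picture. I did not measure them.
- **Gripper:** it was open, well clear of the tray and touching nothing.

**One disagreement:** the real fingertips ended about 27 mm higher than the stated 11 mm tip extent implies. The cameras showed this and contact confirmed it. I set the grasp and placing heights from the contact instead.

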